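Clear the pile of match kit into its trays

ROBOT

A 6-joint arm with a two-finger parallel gripper is mounted at the origin on the work surface. World frame = base frame: x ahead of the robot, y to its left, z up, the work surface at z = 0. Lengths are in mm, angles in rad, forces in N, time in s.
With the tool pointing down it reaches from about 300 to 775 mm from the base axis. Payload 14.6 kg.
Tool frame: the origin (TCP) lies midway between the tips of the shut fingers; the grasp point (between the pads) lies 19 mm behind it (manip.hold_point_z is the distance from the TCP to the grasp point, in mm); z points along the fingers, y is the direction in which the jaws open and shut (so a half turn about z gives the same grasp; the last joint's range is limited). The gripper opens to 94 mm and grips with 3 to 60 N. Pads are 16 mm wide; open, the fingers measure 119 mm over their backs; the gripper's body (75 mm by 177 mm) begins 78 mm behind the grasp point.
Start: joints at [-1.411, 0.3, 1.521, -0, 1.321, -0.067], TCP at [123.667, -535.906, 181.646] pointing down, gripper open.
Joint ranges: [-3.03, 3.03], [-0.79, 2.21], [0.23, 2.52], [-1.04, 4.18], [0, 3.07], [-2.55, 2.55]. Speed limits (rad/s): [2.22, 2.22, 2.57, 3.14, 3.14, 3.14].

INTERFACE

Orientations are given as [roll, pitch, yaw] about the fixed x, y, z axes, in that order (R = Rz(yaw) Ry(pitch) Rx(roll)).
In Python, from cell import manip gives the robot as it stands.
- The arm moves only by the shell command python3 -m crank 'ROWS' [OPENING] [FORCE]. ROWS is JSON, a list of rows, each an object with "offset": the shift along the world's x, y, z in m, a list of three; "spin": the turn about the world's z in degrees. In form: [{"offset": [dx, dy, dz], "spin": spin}, ...]. A call has exactly 8 rows; each row is the pose to reach, as a shift and turn from the pose measured when the call began; what a row does not reach only later rows make up. A row lasts 1/12 s, in which the tool goes at most 41.7 mm and 7.16 degrees, less where a joint would pass 70% of its speed; a pose out of reach is approached as far as the arm can. A call with a gripper value outside its range is refused whole. OPENING is the opening, from 0 (shut) to 1 (fully open), set as the call begins (- or left out, the last holds). The fingers move at their own pace and stop on an object; FORCE is the grip in N (left out, the last holds). Time passes only in rows, so rows that repeat a pose let the fingers close, or fill a call up. It gives the time, the measured TCP pose, the force and the opening at its end, in the units of the state.
- manip.read_state(): the state, without advancing time (a new reading comes with each control period).
- manip.camera(name): name is "scene" or "top" or "wrist"; returns a dict with "pixels" (384x512x3 uint8, red, green, blue), "fx", "fy", "cx", "cy" (pixels), "extrinsics" (4x4, takes a point from world to camera coordinates); the wrist camera has in their place "hand_eye" (4x4, takes a point from camera to tool coordinates, whose origin is the TCP and whose axes are the flange's). Camera axes: x right, y down, z forward; pixel columns grow to the right and rows downward; lengths in mm; the calibration is good to about 2 mm. A picture is of the moment at which its call begins: read the wrist's pose just before it. There is no depth.
- manip.sign_off(): hands the job in, once; it reports no verdict.
Trained networks look in a picture, given as the dict that the camera call returned (one of the last four; its "shot" number tells which), for a name from the list of things; names that differ only in an ending like _2 or _b are one class to them, and where a whole thing is asked for, a point or a joint stands for the part that bears it (a point fixed in the world has none). Each returns a list of dicts, best first, with "conf" (0 to 1); they miss things now and then, are a little off and sometimes report something else, mostly with a low value. They report only what shows in the picture. A call takes as long as a camera call.
- manip.search_frame(picture, name): "location" ([x, y, z] in mm, in world coordinates, good to about 4 mm: the middle of the surface that is visible of it).
- manip.masks_of(picture, name): "mask" (384x512 bool, what is visible of it).
The state is a dict: "clock": time; "joints": joint angles; "qd": joint speeds; "effort": joint torques, N m; "eef_pos": TCP position; "eef_rot": TCP orientation; "wrist_force": force on the tool from outside, world axes, zero at the start; "moment": the same for the moment, N m; "finger_gap": finger opening in mm.
Only numpy, scipy, OpenCV 4.12 (cv2) and the standard library are available. Lean on these libraries where they do the work, as an engineer would, in place of code of your own. Each camera call takes 0.05 s, during which the arm holds its last target. There are 200 camera calls.

TASK

The match kit has been left in one pile on the shelf. Take the pile apart from the top, one thing at a time, and put the whistle in the small narrow tray, the padlock in the square tray, the round tin in the round dish and the oblong tin in the large oblong tray, each lying flat on the tray's floor, wholly inside the rim and the same way up as now. Set each thing down without dropping it, and leave the bottle and the bundle of shuttle tubes standing where they are.

Things in the scene. Friction and masses are not known exactly. Their poses are not given: they have to be found in the camera images.
- whistle_center (a point): Green plastic whistle lying on its flat side, the topmost thing of the pile; 18 mm thick. A round chamber 26 mm across with a mouthpiece 14 mm wide running off it along -x, on the +y side of the chamber; seen from above it reaches from 35 mm on the -x side to 13 mm on the +x side of this point, and 13 mm either way in y. Point: centre of the round chamber, half-way up. z up; x along the whistle. 16 g.
- padlock_center (a point): Brass padlock lying flat, second from the top of the pile, under the whistle; body 36 (x) by 40 (y) mm, 18 mm thick, with a steel shackle 7 mm thick that reaches to 40 mm on the +x side of this point. Point: centre of the brass body, half-way up. z up. About 140 g.
- round_tin_center (a point): Round plain aluminium tin, 56 mm across and 25 mm high, third in the pile, under the padlock. Point: its centre, half-way up. z up. About 90 g.
- oblong_tin_center (a point): Oblong plain steel tin, 110 (x) by 60 (y) mm and 25 mm high, the bottom of the pile, standing on the shelf. Point: its centre, half-way up. z up. About 160 g.
- narrow_tray: Light bamboo tray fixed to the shelf, shape told by its outline: the smallest tray, narrow oblong, inside 90 (x) by 54 (y) mm. Floor 4 mm thick; a 5 mm wide rim stands 4 mm above the floor (rim top 8 mm above the shelf). Origin: centre of its underside, on the shelf; x runs along its length.
- square_tray: Light bamboo tray fixed to the shelf, shape told by its outline: square, inside 104 by 104 mm. Floor 4 mm thick; a 5 mm wide rim stands 4 mm above the floor (rim top 8 mm above the shelf). Origin: centre of its underside, on the shelf; x and y run along its sides.
- round_dish: Light bamboo tray fixed to the shelf, shape told by its outline: round, inside 84 mm across. Floor 4 mm thick; a 5 mm wide rim stands 4 mm above the floor (rim top 8 mm above the shelf). Origin: centre of its underside, on the shelf; z up.
- oblong_tray: Light bamboo tray fixed to the shelf, shape told by its outline: the largest tray, oblong, inside 138 (x) by 88 (y) mm. Floor 4 mm thick; a 5 mm wide rim stands 4 mm above the floor (rim top 8 mm above the shelf). Origin: centre of its underside, on the shelf; x runs along its length.
- bottle: Stainless steel drink bottle with a dark twist cap, standing loose at the left; 68 mm across, 190 mm high. Origin: centre of its underside. To be left alone.
- tubes: Bundle of three white plastic shuttle tubes standing loose on end in a triangle at the right, each 68 mm across and 140 mm high. Origin: middle of the bundle, on the shelf. To be left alone.

How it is judged:
By the outcome, as a careful person would: the job done as asked, in the order asked, and still so for the second after the job is handed in, with the robot touching nothing.
It also fails if it takes over 115 s, if anything falls off the work surface, if the arm or the gripper's body presses on something with over 40 N, if the wrist force passes 120 N, or if a joint passes its speed limit or range.

## Working session

There is one attempt and no reset: what is moved stays moved. The work goes in short steps, Python scripts to look and compute and a shell command to move; the robot and the scene stay as the last step left them, time stands still between calls to the robot, and variables do not carry over. Pictures are saved under pics/ and viewed, about 12 in all and at most 16, crops included, and the job is handed in when it is done.

```bash
mkdir -p pics; ls
python3 - <<'E'
from cell import manip
import cv2,numpy as np
s=manip.read_state();print({k:np.round(v,3).tolist() for k,v in s.items()})
for c in("top","scene"):
    p=manip.camera(c);cv2.imwrite(f"pics/{c}0.png",cv2.cvtColor(p["pixels"],cv2.COLOR_RGB2BGR))
    np.savez(f"{c}.npz",fx=p["fx"],fy=p["fy"],cx=p["cx"],cy=p["cy"],E=p["extrinsics"])
    print(c,p["fx"],p["cx"],np.round(p["extrinsics"],3).tolist())
    for n in "whistle_center padlock_center round_tin_center oblong_tin_center narrow_tray square_tray round_dish oblong_tray bottle tubes".split():
        r=manip.search_frame(p,n);m=manip.masks_of(p,n)
        o=""
        if m:
            q=m[0]["mask"].astype(np.uint8);cs=max(cv2.findContours(q,0,2)[0],key=cv2.contourArea);o=cv2.minAreaRect(cs)
        print(n,[(np.round(a["location"],0).tolist(),round(a["conf"],2)) for a in r[:2]],o)
E
```

```text
pics
{'clock': 0.0, 'joints': [-1.411, 0.3, 1.522, 0.0, 1.321, -0.067], 'qd': [-0.0, 0.001, 0.0, -0.003, -0.001, -0.001], 'effort': [0.001, -53.18, -35.274, 0.071, 0.024, -0.0], 'eef_pos': [123.622, -535.618, 181.074], 'eef_rot': [-3.14, -0.0, 0.227], 'wrist_force': [-0.262, 0.382, 0.495], 'moment': [0.035, 0.006, -0.025], 'finger_gap': 93.776}
top 468.4084199260684 259.3018021300887 [[-0.014, -1.0, -0.005, 11.706], [-0.997, 0.014, -0.079, 529.184], [0.079, 0.004, -0.997, 1556.647], [0.0, 0.0, 0.0, 1.0]]
whistle_center [] ((262.37835693359375, 212.27027893066406), (6.044877529144287, 13.252229690551758), 35.53767776489258)
padlock_center [([441.0, 356.0, 4.0], 0.66), ([486.0, -12.0, 68.0], 0.43)] 
round_tin_center [] ((271.4000244140625, 207.70001220703125), (8.538147926330566, 2.8460497856140137), 71.56504821777344)
oblong_tin_center [([450.0, -10.0, 25.0], 0.52)] ((263.88330078125, 221.8677215576172), (18.214460372924805, 10.72906494140625), 3.5763344764709473)
narrow_tray [([658.0, 189.0, 8.0], 0.76)] ((204.6737823486328, 156.44961547851562), (19.62372589111328, 29.460683822631836
[... 1405 characters left out ...]
604003906, 15.811176300048828), 34.99202346801758)
square_tray [([443.0, 351.0, 2.0], 0.72)] ((296.92303466796875, 154.88461303710938), (36.673709869384766, 18.238800048828125), 11.309932708740234)
round_dish [([640.0, -204.0, 2.0], 0.55)] ((236.5, 258.5), (25.0, 35.0), 90.0)
oblong_tray [([432.0, -339.0, 4.0], 0.58)] ((144.70281982421875, 256.5814208984375), (38.58946990966797, 42.33927917480469), 72.07208251953125)
bottle [([619.0, 485.0, 99.0], 0.98)] ((361.8680419921875, 129.34771728515625), (20.305408477783203, 55.71519470214844), 4.085616588592529)
tubes [([672.0, -526.0, 112.0], 0.7)] ((138.58621215820312, 310.53448486328125), (89.83893585205078, 69.71195983886719), 80.83765411376953)
```

```bash
cat > h.py <<'E'
from cell import manip
import cv2,numpy as np
from scipy.spatial.transform import Rotation as R
def shot(name,crop=None,scale=1):
    s=manip.read_state();p=manip.camera("wrist")
    T=np.eye(4);T[:3,:3]=R.from_euler('xyz',s["eef_rot"]).as_matrix();T[:3,3]=s["eef_pos"]
    p["W"]=T@np.array(p["hand_eye"])
    im=cv2.cvtColor(p["pixels"],cv2.COLOR_RGB2BGR)
    if crop: im=im[crop[1]:crop[3],crop[0]:crop[2]]
    cv2.imwrite(f"pics/{name}.png",cv2.resize(im,None,fx=scale,fy=scale,interpolation=2))
    print("clock",round(s["clock"],2),"pos",np.round(s["eef_pos"],1),"rot",np.round(s["eef_rot"],3),"F",np.round(s["wrist_force"],1),"gap",round(s["finger_gap"],1))
    return p
def cast(p,uv,z):
    "pixels -> world points on plane z"
    uv=np.atleast_2d(np.array(uv,float));d=np.c_[(uv[:,0]-p["cx"])/p["fx"],(uv[:,1]-p["cy"])/p["fy"],np.ones(len(uv))]@p["W"][:3,:3].T
    o=p["W"][:3,3];return (o+d*((z-o[2])/d[:,2])[:,None])[:,:2]
def rect(p,name,z):
    "min-area rectangle of the best mask, on plane z"
    m=manip.masks_of(p,name)
    for a in m[:2]:
        c=np.vstack([k for k in cv2.findContours(a["mask"].astype(np.uint8),0,1)[0] if len(k)>10])
        w=cast(p,c[:,0],z).astype(np.float32);(x,y),(a1,a2),th=cv2.minAreaRect(w)
        if a1<a2:a1,a2,th=a2,a1,th+90
        print(name,round(a["conf"],2),"px",c[:,0].min(0),c[:,0].max(0),"ctr",round(x,1),round(y,1),"size",round(a1,1),round(a2,1),"long axis deg",round((th+90)%180-90,1))
E
python3 -m crank '[{"offset":[0.02,0.035,0.01],"spin":0},{"offset":[0.04,0.07,0.02],"spin":0},{"offset":[0.06,0.1,0.03],"spin":0},{"offset":[0.08,0.13,0.04],"spin":0},{"offset":[0.1,0.16,0.05],"spin":0},{"offset":[0.12,0.195,0.06],"spin":0},{"offset":[0.14,0.23,0.07],"spin":0},{"offset":[0.16,0.26,0.08],"spin":0}]' 1 20
python3 -m crank '[{"offset":[0.02,0.03,0.01],"spin":0},{"offset":[0.04,0.06,0.02],"spin":0},{"offset":[0.06,0.09,0.03],"spin":0},{"offset":[0.08,0.13,0.04],"spin":0},{"offset":[0.1,0.16,0.05],"spin":0},{"offset":[0.12,0.195,0.06],"spin":0},{"offset":[0.14,0.23,0.06],"spin":0},{"offset":[0.15,0.24,0.06],"spin":0}]'
python3 - <<'E'
from h import *
p=shot("w1",None,1.5)
print(np.round(p["hand_eye"],3).tolist(),p["fx"])
for n,z in(("whistle_center",86),("padlock_center",68),("round_tin_center",50),("oblong_tin_center",25)):rect(p,n,z)
E
```

```text
clock: 2.77
eef_pos: [284.1, -273.8, 262.4]
eef_rot: [3.141, -0.0, 0.227]
wrist_force: [0.3, 0.6, -0.1]
finger_gap: 93.8
clock: 3.43
eef_pos: [435.3, -30.0, 322.9]
eef_rot: [3.141, -0.002, 0.23]
wrist_force: [-1.0, -0.9, -0.2]
finger_gap: 94.1
clock 3.43 pos [435.3 -30.  322.9] rot [ 3.141e+00 -2.000e-03  2.300e-01] F [-1.  -0.9 -0.2] gap 94.1
[[-0.001, -0.97, -0.242, 69.71], [1.0, -0.001, -0.0, -0.757], [0.0, -0.242, 0.97, -203.224], [0.0, 0.0, 0.0, 1.0]] 284.4325624117499
whistle_center 0.58 px [233 128] [259 155] ctr 464.7 -6.7 size 48.8 24.6 long axis deg -32.2
padlock_center 0.97 px [237 111] [262 146] ctr 483.9 -6.4 size 56.7 37.5 long axis deg 20.6
round_tin_center 0.52 px [243 119] [268 152] ctr 476.8 -20.9 size 54.8 39.0 long axis deg 19.2
oblong_tin_center 0.74 px [225  99] [272 169] ctr 472.6 -7.9 size 111.4 60.9 long axis deg -1.3
```

View pics/w1.png

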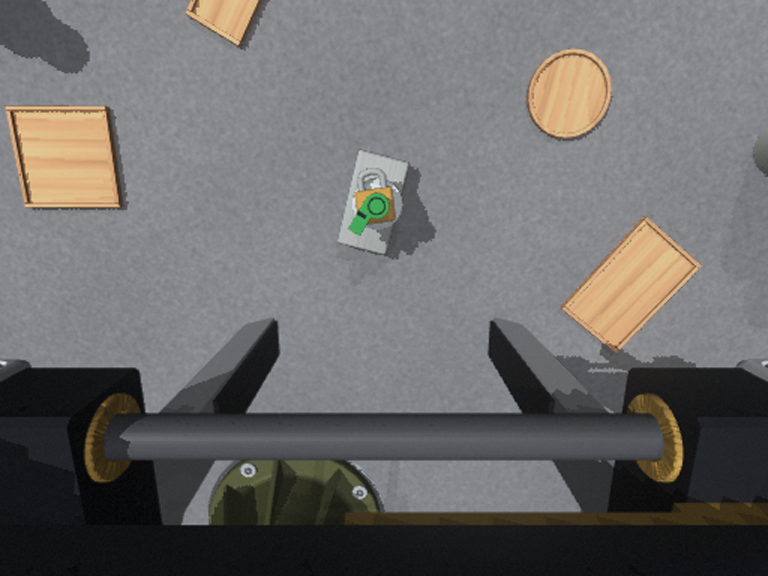

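The wrist view shows the green whistle on top (chamber near 375,205, mouthpiece to the lower left), then the padlock with its shackle up-image. The tins are below, and all four trays are in view.

```bash
python3 - <<'E'
from h import *
p=shot("w2")
for n in("narrow_tray","square_tray","round_dish","oblong_tray"):rect(p,n,8)
E
python3 -m crank '[{"offset":[0,0,-0.015],"spin":-6},{"offset":[0,0,-0.03],"spin":-12},{"offset":[0.002,0.002,-0.045],"spin":-18},{"offset":[0.005,0.005,-0.06],"spin":-24},{"offset":[0.01,0.008,-0.08],"spin":-31},{"offset":[0.015,0.01,-0.1],"spin":-38},{"offset":[0.015,0.015,-0.12],"spin":-45},{"offset":[0.015,0.015,-0.12],"spin":-45}]'
python3 - <<'E'
from h import *
p=shot("w3",None,1.5)
for n,z in(("whistle_center",86),("padlock_center",68),("round_tin_center",50),("oblong_tin_center",25)):rect(p,n,z)
E
```

```text
clock 3.68 pos [433.7 -34.4 322.3] rot [ 3.141 -0.     0.226] F [-0.4 -0.6  0.6] gap 93.9
narrow_tray 0.91 px [121   0] [169  28] ctr 621.2 191.9 size 78.2 40.7 long axis deg -77.1
square_tray 0.69 px [ 0 69] [ 77 136] ctr 441.4 353.3 size 119.7 112.0 long axis deg -77.1
round_dish 0.84 px [349  30] [405  89] ctr 639.0 -196.6 size 94.2 92.1 long axis deg -77.1
round_dish 0.58 px [241 117] [265 150] ctr 475.6 -21.6 size 59.2 40.7 long axis deg 21.2
oblong_tray 0.8 px [373 142] [464 231] ctr 443.6 -343.3 size 149.0 102.7 long axis deg -25.2
clock: 4.6
eef_pos: [447.3, -19.3, 199.3]
eef_rot: [3.139, 0.004, -0.567]
wrist_force: [-0.6, 0.6, 0.0]
finger_gap: 93.5
clock 4.6 pos [447.3 -19.3 199.3] rot [ 3.139  0.004 -0.567] F [-0.6  0.6  0. ] gap 93.5
whistle_center 0.7 px [227 151] [249 194] ctr 465.0 -6.9 size 49.6 24.7 long axis deg -33.9
padlock_center 0.97 px [209 136] [259 178] ctr 482.4 -8.5 size 57.2 41.3 long axis deg 23.0
round_tin_center 0.73 px [219 135] [262 177] ctr 476.7 -21.3 size 54.9 40.9 long axis deg 18.8
oblong_tin_center 0.59 px [198 112] [276 202] ctr 472.6 -8.3 size 110.3 60.6 long axis deg -1.2
```

View pics/w3.png

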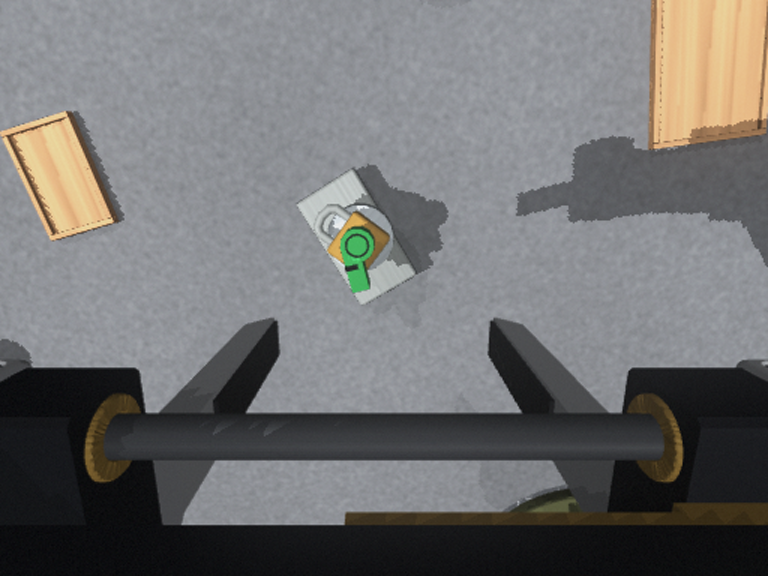

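The whistle chamber is at (358,245) and its mouthpiece runs down to (360,288), slightly tilted. An L-shaped outline biases the min-area rectangle, so I'll fit the outline model to the mask instead.

```bash
cat >> h.py <<'E'
from scipy.optimize import differential_evolution as DE
def disc(r,n=40,c=(0,0)):
    t=np.linspace(0,2*np.pi,n,endpoint=False);return np.c_[c[0]+r*np.cos(t),c[1]+r*np.sin(t)]
def box(x0,x1,y0,y1):return np.array([[x0,y0],[x1,y0],[x1,y1],[x0,y1]],float)
WH=[disc(13),box(-35,0,-1,13)]
def fit(p,name,parts,z0,z1,guess,span=25,aspan=40,hide=(),idx=0):
    "fit extruded plan shape (x,y,yaw deg) to the mask; hide: masks of things in front (ignored)"
    M=manip.masks_of(p,name)[idx]["mask"]
    ig=np.zeros_like(M)
    for h in hide: ig|=manip.masks_of(p,h)[0]["mask"]
    Wi=np.linalg.inv(p["W"]);S=4
    ys,xs=np.nonzero(M);x0,y0,x1,y1=max(xs.min()-25,0),max(ys.min()-25,0),xs.max()+25,ys.max()+25
    m=cv2.resize(M[y0:y1,x0:x1].astype(np.uint8),None,fx=S,fy=S,interpolation=0)
    k=cv2.resize(ig[y0:y1,x0:x1].astype(np.uint8),None,fx=S,fy=S,interpolation=0)==0
    def cost(v):
        c,s=np.cos(np.radians(v[2])),np.sin(np.radians(v[2]));im=np.zeros_like(m)
        for q in parts:
            w=q@np.array([[c,s],[-s,c]])+v[:2]
            P=np.vstack([np.c_[w,np.full(len(w),z),np.ones(len(w))] for z in(z0,z1)])@Wi.T
            uv=np.c_[p["fx"]*P[:,0]/P[:,2]+p["cx"]-x0+.5,p["fy"]*P[:,1]/P[:,2]+p["cy"]-y0+.5]*S
            cv2.fillConvexPoly(im,cv2.convexHull(uv.astype(np.float32)).round().astype(np.int32),1)
        return 1-((im&m).astype(bool)&k).sum()/max(((im|m).astype(bool)&k).sum(),1)
    g=guess;r=DE(cost,[(g[0]-span,g[0]+span),(g[1]-span,g[1]+span),(g[2]-aspan,g[2]+aspan)],popsize=12,maxiter=60,seed=1,tol=1e-5)
    print(name,"fit",np.round(r.x,1),"IoU",round(1-r.fun,3));return r.x
E
python3 - <<'E'
from h import *
p=shot("w4",(180,90,300,220),5)
fit(p,"whistle_center",WH,68,86,(473,-13,-25))
fit(p,"oblong_tin_center",[box(-55,55,-30,30)],0,25,(473,-8,0),hide=("whistle_center","padlock_center","round_tin_center"))
fit(p,"narrow_tray",[box(-50,50,-32,32)],0,8,(658,189,-10),aspan=60)
E
```

```text
clock 4.85 pos [449.3 -19.9 203.9] rot [-3.141e+00 -3.000e-03 -5.570e-01] F [0.6 1.3 0.2] gap 93.6
whistle_center fit [474.3 -12.5 -18.1] IoU 0.938
oblong_tin_center fit [472.4  -7.9  -1.2] IoU 0.899
narrow_tray fit [661.2 189.7 -17.3] IoU 0.981
```

View pics/w4.png

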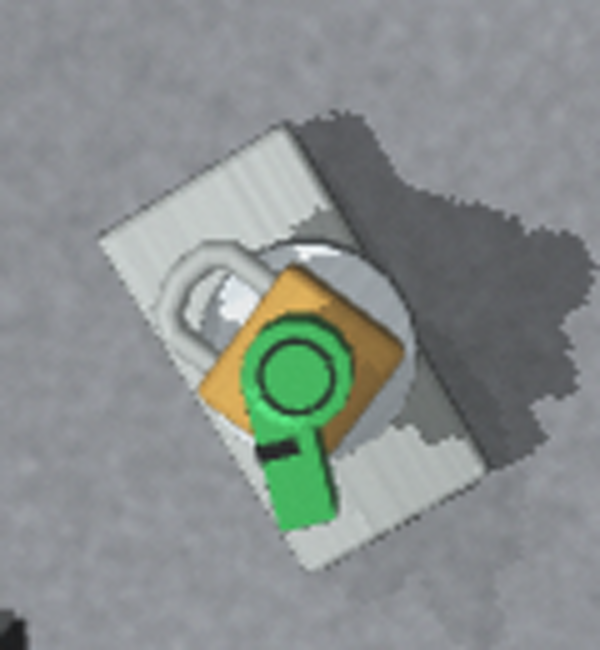

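```bash
python3 -m crank '[{"offset":[0.01,0.003,-0.01],"spin":5},{"offset":[0.025,0.0075,-0.02],"spin":10},{"offset":[0.025,0.0075,-0.04],"spin":14},{"offset":[0.025,0.0075,-0.06],"spin":14},{"offset":[0.025,0.0075,-0.08],"spin":14},{"offset":[0.025,0.0075,-0.09],"spin":14},{"offset":[0.025,0.0075,-0.09],"spin":14},{"offset":[0.025,0.0075,-0.09],"spin":14}]' 0.75 10
python3 - <<'E'
from h import *
p=shot("w5")
fit(p,"whistle_center",WH,68,86,(473,-13,-18),aspan=15,span=10)
E
```

```text
clock: 5.87
eef_pos: [474.0, -12.1, 113.2]
eef_rot: [3.141, -0.001, -0.315]
wrist_force: [0.4, 0.3, 0.8]
finger_gap: 70.7
clock 5.87 pos [474.  -12.1 113.2] rot [ 3.141e+00 -1.000e-03 -3.150e-01] F [0.4 0.3 0.8] gap 70.7
whistle_center fit [475.2 -12.7 -17.4] IoU 0.955
```

```bash
python3 -m crank '[{"offset":[0.001,0,-0.01],"spin":0},{"offset":[0.001,0,-0.02],"spin":0},{"offset":[0.001,0,-0.03],"spin":0},{"offset":[0.001,0,-0.036],"spin":0},{"offset":[0.001,0,-0.039],"spin":0},{"offset":[0.001,0,-0.039],"spin":0},{"offset":[0.001,0,-0.039],"spin":0},{"offset":[0.001,0,-0.039],"spin":0}]'
python3 -m crank '[{"offset":[0,0,0],"spin":0},{"offset":[0,0,0],"spin":0},{"offset":[0,0,0],"spin":0},{"offset":[0,0,0],"spin":0},{"offset":[0,0,0],"spin":0},{"offset":[0,0,0],"spin":0},{"offset":[0,0,0],"spin":0},{"offset":[0,0,0],"spin":0}]' 0.1 10
```

```text
clock: 6.63
eef_pos: [475.7, -12.1, 75.3]
eef_rot: [3.141, -0.003, -0.315]
wrist_force: [-0.3, -0.4, -0.5]
finger_gap: 70.2
clock: 7.3
eef_pos: [475.7, -12.1, 75.3]
eef_rot: [3.141, -0.003, -0.315]
wrist_force: [-0.1, 0.2, 0.4]
finger_gap: 20.3
```

```bash
python3 -m crank '[{"offset":[0,0,0],"spin":0},{"offset":[0,0,0],"spin":0},{"offset":[0,0,0],"spin":0},{"offset":[0,0,0],"spin":0},{"offset":[0,0,0.001],"spin":0},{"offset":[0,0,0.003],"spin":0},{"offset":[0,0,0.006],"spin":0},{"offset":[0,0,0.01],"spin":0}]'
python3 - <<'E'
from h import *
p=shot("w6",(160,120,360,270),4)
rect(p,"whistle_center",86)
E
```

```text
clock: 7.97
eef_pos: [475.7, -12.1, 85.5]
eef_rot: [3.141, -0.003, -0.315]
wrist_force: [0.4, 0.3, -0.8]
finger_gap: 9.4
clock 7.97 pos [475.7 -12.1  85.5] rot [ 3.141e+00 -3.000e-03 -3.150e-01] F [ 0.4  0.3 -0.8] gap 9.4
whistle_center 0.82 px [242 193] [274 256] ctr 465.8 -11.7 size 50.7 23.9 long axis deg -11.5
whistle_center 0.74 px [229 166] [290 206] ctr 495.8 -23.3 size 47.2 25.8 long axis deg 59.7
```

View pics/w6.png

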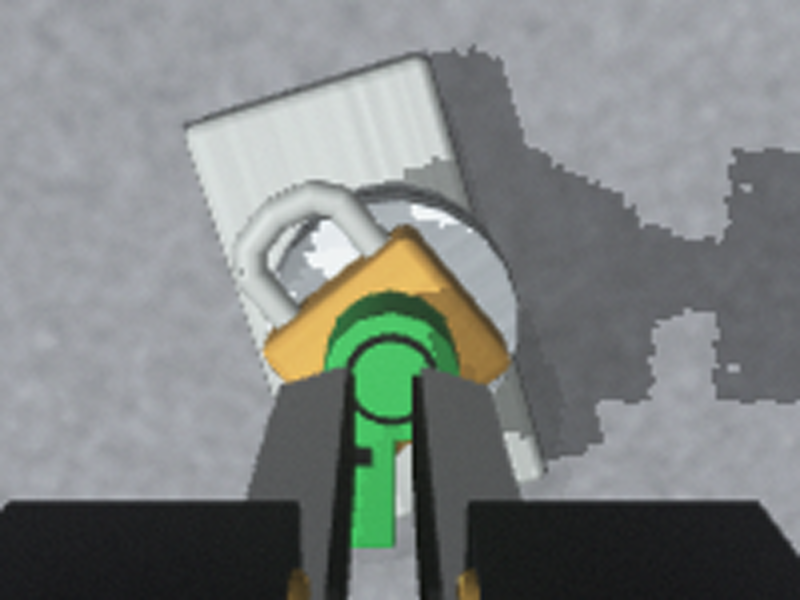

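```bash
python3 - <<'E'
from h import *
p=shot("a1")
for zz in (60,68,76): 
    print(zz);fit(p,"whistle_center",WH,zz-18,zz,(473,-13,-18),aspan=15,span=20)
E
python3 -m crank '[{"offset":[0,0,0.01],"spin":0},{"offset":[0,0,0.025],"spin":0},{"offset":[-0.02,0,0.04],"spin":0},{"offset":[-0.04,0,0.045],"spin":0},{"offset":[-0.07,0,0.045],"spin":0},{"offset":[-0.08,0,0.045],"spin":0},{"offset":[-0.08,0,0.045],"spin":0},{"offset":[-0.08,0,0.045],"spin":0}]' 0.75
cat > tri.py <<'E'
from h import *
# joint check: fits for several assumed top heights, in two views
import sys
p=shot(sys.argv[1])
for zz in (62,70,78,86): 
    print(zz);fit(p,"whistle_center",WH,zz-18,zz,(473,-13,-18),aspan=15,span=20)
E
python3 tri.py a2
python3 -m crank '[{"offset":[0.02,0,0],"spin":0},{"offset":[0.05,0,0],"spin":0},{"offset":[0.08,0,0],"spin":0},{"offset":[0.1,0,0],"spin":0},{"offset":[0.13,0,0],"spin":0},{"offset":[0.13,0,0],"spin":0},{"offset":[0.13,0,0],"spin":0},{"offset":[0.13,0,0],"spin":0}]'
python3 tri.py a3
```

```text
clock 8.07 pos [476.1 -12.2  86.1] rot [-3.141 -0.004 -0.315] F [-0.5  0.3 -0.2] gap 9.7
60
whistle_center fit [468.  -10.7 -11. ] IoU 0.688
68
whistle_center fit [469.9 -11.1 -10.8] IoU 0.683
76
whistle_center fit [471.8 -11.6  -9.7] IoU 0.673
clock: 8.93
eef_pos: [396.4, -12.2, 130.9]
eef_rot: [-3.141, -0.005, -0.316]
wrist_force: [0.8, -1.4, -0.8]
finger_gap: 59.8
clock 8.93 pos [396.4 -12.2 130.9] rot [-3.141 -0.005 -0.316] F [ 0.8 -1.4 -0.8] gap 59.8
62
whistle_center fit [475.6 -10.7 -20.6] IoU 0.889
70
whistle_center fit [474.9 -11.3 -20. ] IoU 0.934
78
whistle_center fit [474.5 -12.1 -19.5] IoU 0.958
86
whistle_center fit [474.2 -13.1 -19.7] IoU 0.938
clock: 9.85
eef_pos: [525.7, -12.1, 129.4]
eef_rot: [3.141, -0.001, -0.315]
wrist_force: [0.0, -0.2, -0.0]
finger_gap: 70.4
clock 9.85 pos [525.7 -12.1 129.4] rot [ 3.141e+00 -1.000e-03 -3.150e-01] F [ 0.  -0.2 -0. ] gap 70.4
62
whistle_center fit [464.1 -10.9 -18.3] IoU 0.919
70
whistle_center fit [467.4 -11.5 -18.2] IoU 0.911
78
whistle_center fit [471.3 -11.7 -17. ] IoU 0.886
86
whistle_center fit [474.3 -11.9 -16.3] IoU 0.849
```

```bash
python3 -c "
from cell import manip;print(manip.hold_point_z)"
python3 -m crank '[{"offset":[-0.03,0,0],"spin":0},{"offset":[-0.051,0,0],"spin":0},{"offset":[-0.051,0,-0.01],"spin":0},{"offset":[-0.051,0,-0.03],"spin":0},{"offset":[-0.051,0,-0.05],"spin":0},{"offset":[-0.051,0,-0.06],"spin":0},{"offset":[-0.051,0,-0.062],"spin":0},{"offset":[-0.051,0,-0.062],"spin":0}]' 0.5 8
python3 -m crank '[{"offset":[0,0,0],"spin":0},{"offset":[0,0,0],"spin":0},{"offset":[0,0,0],"spin":0},{"offset":[0,0,0],"spin":0},{"offset":[0,0,0],"spin":0},{"offset":[0,0,0],"spin":0},{"offset":[0,0,0],"spin":0},{"offset":[0,0,0],"spin":0}]' 0.2 8
python3 - <<'E'
from h import *
p=shot("w7",(160,120,360,270),4)
E
```

```text
18.8
clock: 10.77
eef_pos: [474.9, -12.2, 68.2]
eef_rot: [3.141, -0.002, -0.315]
wrist_force: [-1.1, 0.3, 0.9]
finger_gap: 46.8
clock: 11.43
eef_pos: [474.9, -12.2, 68.2]
eef_rot: [3.141, -0.002, -0.315]
wrist_force: [1.1, -0.0, 0.4]
finger_gap: 18.6
clock 11.43 pos [474.9 -12.2  68.2] rot [ 3.141e+00 -2.000e-03 -3.150e-01] F [ 1.1 -0.   0.4] gap 18.6
```

View pics/w7.png

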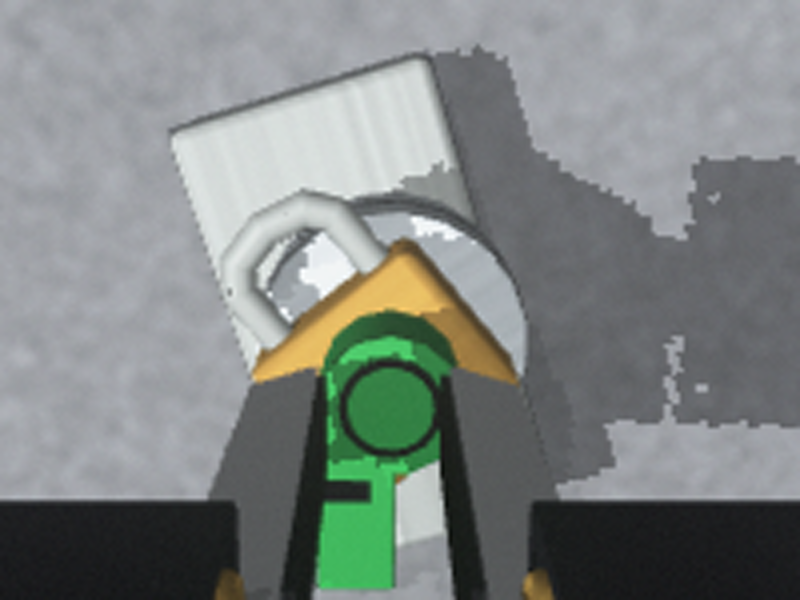

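The fingers closed to 18.6 mm without touching the whistle, whose chamber is at about (390,405) in the crop. The tips must therefore sit higher than the nominal TCP, so I'll check from the side with the scene camera.

Run:
```python
from h import *
s=manip.read_state();p=manip.camera("scene");E=np.array(p["extrinsics"])
im=cv2.cvtColor(p["pixels"],cv2.COLOR_RGB2BGR)[100:240,170:310];S=5;im=cv2.resize(im,None,fx=S,fy=S,interpolation=2)[:600]
x,y,z=s["eef_pos"]
for h,c in((0,(0,0,255)),(18.8,(255,0,0)),(40,(0,255,255))):
    q=E@[x,y,z+h,1];u,v=p["fx"]*q[0]/q[2]+p["cx"],p["fy"]*q[1]/q[2]+p["cy"]
    u,v=(u-170+.5)*S,(v-100+.5)*S;print(h,u,v);cv2.drawMarker(im,(int(u),int(v)),c,0,14,1)
cv2.imwrite("pics/s1.png",im)
```

```text
0 332.5323087227439 433.5011356043025
18.8 331.233715436276 406.89031891588684
40 329.74648156823446 376.41387317443343
```

View pics/s1.png

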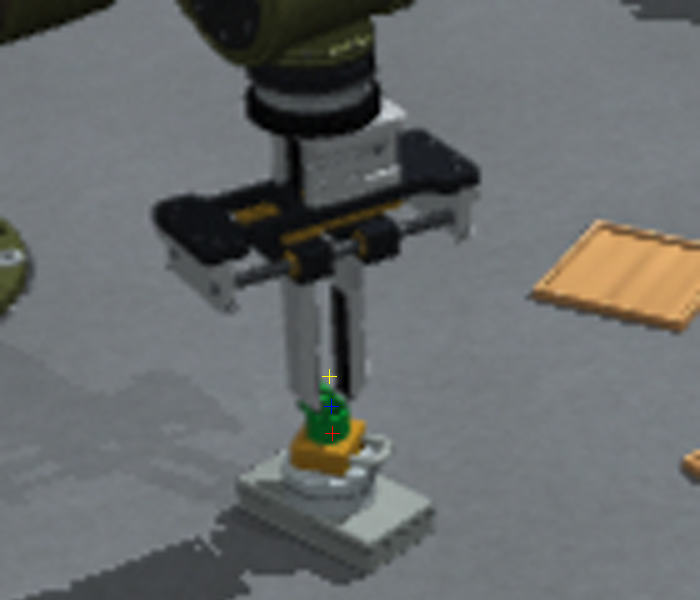

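The scene view shows the fingertips at the blue mark, about 19 mm above the reported TCP and just over the whistle. I'll take tip z as TCP z + 19 from here, so I need to go 14 mm lower for this grip.

```bash
python3 -m crank '[{"offset":[0,0,0],"spin":0},{"offset":[0,0,0],"spin":0},{"offset":[0,0,0],"spin":0},{"offset":[0,0,0],"spin":0},{"offset":[0,0,-0.004],"spin":0},{"offset":[0,0,-0.009],"spin":0},{"offset":[0,0,-0.014],"spin":0},{"offset":[0,0,-0.014],"spin":0}]' 0.55 8
python3 -m crank '[{"offset":[0,0,0],"spin":0},{"offset":[0,0,0],"spin":0},{"offset":[0,0,0],"spin":0},{"offset":[0,0,0],"spin":0},{"offset":[0,0,0],"spin":0},{"offset":[0,0,0],"spin":0},{"offset":[0,0,0],"spin":0},{"offset":[0,0,0],"spin":0}]' 0.15 8
```

```text
clock: 12.2
eef_pos: [474.2, -12.1, 52.9]
eef_rot: [3.141, -0.001, -0.315]
wrist_force: [-0.7, -0.3, -0.6]
finger_gap: 51.6
clock: 12.87
eef_pos: [474.4, -12.1, 53.1]
eef_rot: [3.141, -0.001, -0.315]
wrist_force: [-0.3, -0.1, 0.8]
finger_gap: 25.8
```

```bash
python3 -m crank '[{"offset":[0,0,0.005],"spin":0},{"offset":[0,0,0.015],"spin":0},{"offset":[0,0,0.035],"spin":0},{"offset":[0.01,0.01,0.06],"spin":0},{"offset":[0.03,0.03,0.08],"spin":0},{"offset":[0.05,0.05,0.09],"spin":0},{"offset":[0.07,0.07,0.09],"spin":0},{"offset":[0.09,0.09,0.09],"spin":0}]'
python3 -m crank '[{"offset":[0.02,0.02,0],"spin":0},{"offset":[0.04,0.04,0],"spin":0},{"offset":[0.06,0.06,0],"spin":0},{"offset":[0.08,0.08,0],"spin":0},{"offset":[0.095,0.098,0],"spin":0},{"offset":[0.107,0.108,0],"spin":0},{"offset":[0.107,0.108,0],"spin":0},{"offset":[0.107,0.108,0],"spin":0}]'
python3 - <<'E'
from h import *
p=shot("w8",None,1.5)
fit(p,"narrow_tray",[box(-50,50,-32,32)],0,8,(660,189,-17),aspan=15,hide=("whistle_center",))
z=p["W"][2,3]-203
fit(p,"whistle_center",WH,142+15-4,142+15+14,(672,186,-18),aspan=20)
E
```

```text
clock: 13.53
eef_pos: [565.6, 79.0, 145.1]
eef_rot: [-3.141, -0.003, -0.315]
wrist_force: [-0.4, -0.1, -0.7]
finger_gap: 25.6
clock: 14.2
eef_pos: [672.5, 187.2, 145.2]
eef_rot: [-3.142, -0.003, -0.315]
wrist_force: [0.3, 0.2, -0.5]
finger_gap: 25.9
clock 14.2 pos [672.5 187.2 145.2] rot [-3.142e+00 -3.000e-03 -3.150e-01] F [ 0.3  0.2 -0.5] gap 25.9
narrow_tray fit [661.2 190.4 -16.9] IoU 0.92
whistle_center fit [670.4 188.7 -17.9] IoU 0.958
```

View pics/w8.png

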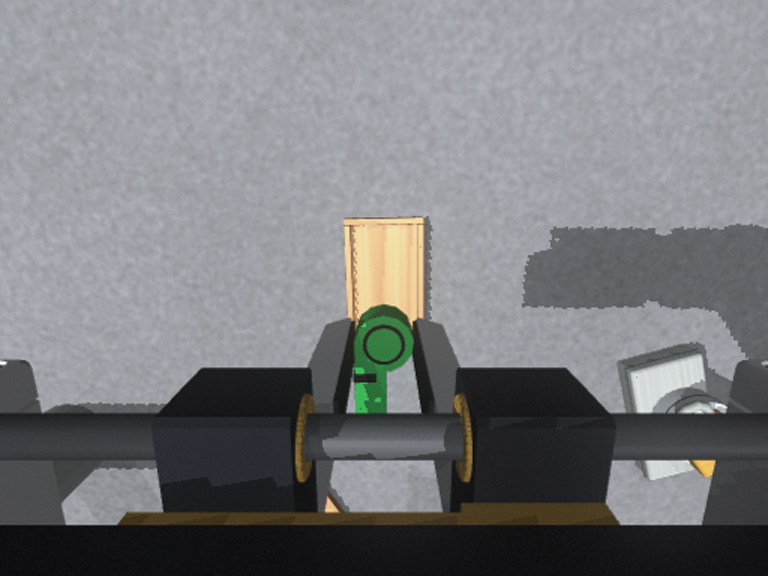

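The whistle is held flat over the narrow tray and lined up with it. Lowering.

```bash
python3 -m crank '[{"offset":[0.001,-0.001,-0.02],"spin":1},{"offset":[0.001,-0.001,-0.045],"spin":1},{"offset":[0.001,-0.001,-0.07],"spin":1},{"offset":[0.001,-0.001,-0.095],"spin":1},{"offset":[0.001,-0.001,-0.12],"spin":1},{"offset":[0.001,-0.001,-0.14],"spin":1},{"offset":[0.001,-0.001,-0.15],"spin":1},{"offset":[0.001,-0.001,-0.15],"spin":1}]'
python3 -m crank '[{"offset":[0,0,-0.001],"spin":0},{"offset":[0,0,-0.002],"spin":0},{"offset":[0,0,-0.003],"spin":0},{"offset":[0,0,-0.004],"spin":0},{"offset":[0,0,-0.004],"spin":0},{"offset":[0,0,-0.004],"spin":0},{"offset":[0,0,-0.004],"spin":0},{"offset":[0,0,-0.004],"spin":0}]'
python3 - <<'E'
from h import *
p=shot("x")
E
```

```text
clock: 15.07
eef_pos: [672.0, 184.6, -6.2]
eef_rot: [3.14, -0.0, -0.299]
wrist_force: [0.1, 1.0, -0.3]
finger_gap: 25.9
clock: 15.73
eef_pos: [672.1, 184.6, -10.1]
eef_rot: [3.14, -0.001, -0.299]
wrist_force: [-1.0, 0.2, -0.5]
finger_gap: 26.0
clock 15.73 pos [672.1 184.6 -10.1] rot [ 3.14e+00 -1.00e-03 -2.99e-01] F [-1.   0.2 -0.5] gap 26.0
```

```bash
python3 -m crank '[{"offset":[0,0.001,-0.0005],"spin":0},{"offset":[0,0.001,-0.001],"spin":0},{"offset":[0,0.001,-0.001],"spin":0},{"offset":[0,0.001,-0.001],"spin":0},{"offset":[0,0.001,-0.001],"spin":0},{"offset":[0,0.001,-0.001],"spin":0},{"offset":[0,0.001,-0.001],"spin":0},{"offset":[0,0.001,-0.001],"spin":0}]'
python3 -m crank '[{"offset":[0,0,-0.0005],"spin":0},{"offset":[0,0,-0.0005],"spin":0},{"offset":[0,0,-0.001],"spin":0},{"offset":[0,0,-0.001],"spin":0},{"offset":[0,0,-0.001],"spin":0},{"offset":[0,0,-0.001],"spin":0},{"offset":[0,0,-0.001],"spin":0},{"offset":[0,0,-0.001],"spin":0}]'
```

```text
clock: 16.45
eef_pos: [672.2, 185.8, -10.9]
eef_rot: [3.141, -0.001, -0.299]
wrist_force: [-1.9, 1.4, 6.4]
finger_gap: 25.9
clock: 17.12
eef_pos: [672.4, 185.8, -11.4]
eef_rot: [3.141, -0.001, -0.299]
wrist_force: [-2.6, 0.7, 7.4]
finger_gap: 25.7
```

```bash
python3 -m crank '[{"offset":[0,0,0],"spin":0},{"offset":[0,0,0],"spin":0},{"offset":[0,0,0],"spin":0},{"offset":[0,0,0],"spin":0},{"offset":[0,0,0.003],"spin":0},{"offset":[0,0,0.008],"spin":0},{"offset":[0,0,0.015],"spin":0},{"offset":[0,0,0.03],"spin":0}]' 0.3
python3 -m crank '[{"offset":[0,0,0.03],"spin":0},{"offset":[0,0,0.06],"spin":0},{"offset":[-0.03,-0.03,0.1],"spin":0},{"offset":[-0.06,-0.06,0.12],"spin":0},{"offset":[-0.08,-0.08,0.15],"spin":0},{"offset":[-0.1,-0.1,0.16],"spin":0},{"offset":[-0.12,-0.12,0.16],"spin":0},{"offset":[-0.14,-0.13,0.16],"spin":0}]' 1
python3 - <<'E'
from h import *
p=shot("w9",None,1.5)
fit(p,"narrow_tray",[box(-50,50,-32,32)],0,8,(660,189,-17),aspan=15,hide=("whistle_center",))
fit(p,"whistle_center",WH,4,22,(672,186,-18),aspan=20)
E
```

```text
clock: 17.78
eef_pos: [671.6, 185.6, 18.1]
eef_rot: [3.14, 0.001, -0.299]
wrist_force: [-0.4, -0.8, -0.1]
finger_gap: 28.4
clock: 18.45
eef_pos: [530.8, 53.4, 181.5]
eef_rot: [3.141, -0.004, -0.3]
wrist_force: [0.3, -0.7, -0.3]
finger_gap: 78.0
clock 18.45 pos [530.8  53.4 181.5] rot [ 3.141 -0.004 -0.3  ] F [ 0.3 -0.7 -0.3] gap 78.0
narrow_tray fit [661.2 190.2 -17.3] IoU 0.952
whistle_center fit [671.9 186.5 -14.5] IoU 0.892
```

View pics/w9.png

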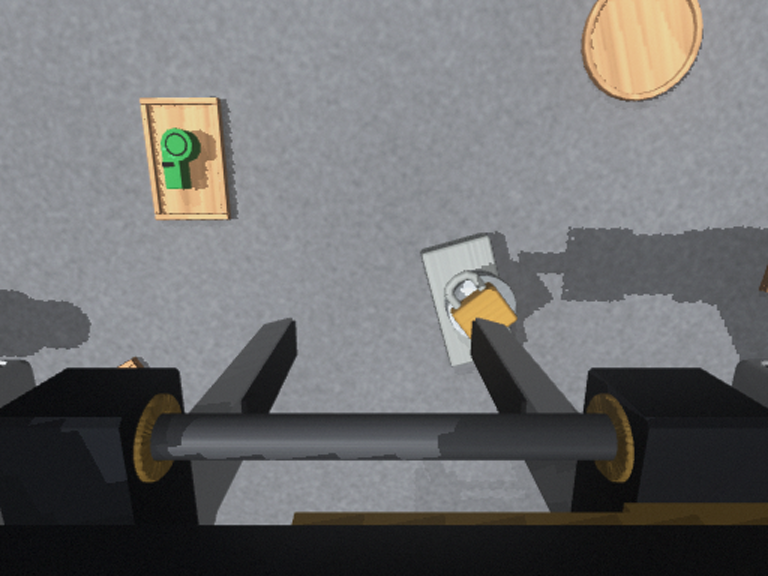

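The whistle lies flat inside the narrow tray, at (178,158) in the picture. Next is the padlock.

```bash
python3 -m crank '[{"offset":[-0.01,-0.01,0],"spin":6},{"offset":[-0.03,-0.02,0],"spin":12},{"offset":[-0.04,-0.03,-0.01],"spin":18},{"offset":[-0.05,-0.04,-0.02],"spin":24},{"offset":[-0.06,-0.05,-0.03],"spin":31},{"offset":[-0.08,-0.07,-0.03],"spin":38},{"offset":[-0.08,-0.075,-0.03],"spin":39},{"offset":[-0.08,-0.075,-0.03],"spin":39}]' 0.8
python3 - <<'E'
from h import *
p=shot("w10",(180,90,340,210),5)
rect(p,"padlock_center",62)
fit(p,"padlock_center",[box(-18,18,-20,20),box(18,40,-14,14)],50,68,(473,-12,22),aspan=25)
hsv=cv2.cvtColor(p["pixels"],cv2.COLOR_RGB2HSV);m=(cv2.inRange(hsv,(10,120,60),(25,255,255)))
m[:, :150]=0;m[:80]=0;m[230:]=0;m[:,380:]=0
n,l,st,c=cv2.connectedComponentsWithStats(m);i=1+st[1:,4].argmax();ys,xs=np.nonzero(l==i)
import functools
_o=manip.masks_of;manip.masks_of=lambda *a:[{"mask":l==i}]
fit(p,"body",[box(-18,18,-20,20)],50,68,(473,-12,22),aspan=25)
manip.masks_of=_o
fit(p,"round_tin_center",[disc(28)],25,50,(475,-15,0),aspan=1,hide=("padlock_center",))
E
```

```text
clock: 19.32
eef_pos: [452.5, -19.9, 150.1]
eef_rot: [3.14, -0.002, 0.381]
wrist_force: [-0.1, 0.2, -0.5]
finger_gap: 75.2
clock 19.32 pos [452.5 -19.9 150.1] rot [ 3.14e+00 -2.00e-03  3.81e-01] F [-0.1  0.2 -0.5] gap 75.2
padlock_center 0.73 px [237 126] [276 183] ctr 483.0 -8.3 size 58.8 40.3 long axis deg 20.9
padlock_center fit [473.3 -11.5  21.3] IoU 0.831
body fit [472.3 -11.5  19.5] IoU 0.895
round_tin_center fit [474.2 -12.9   0.9] IoU 0.777
```

View pics/w10.png

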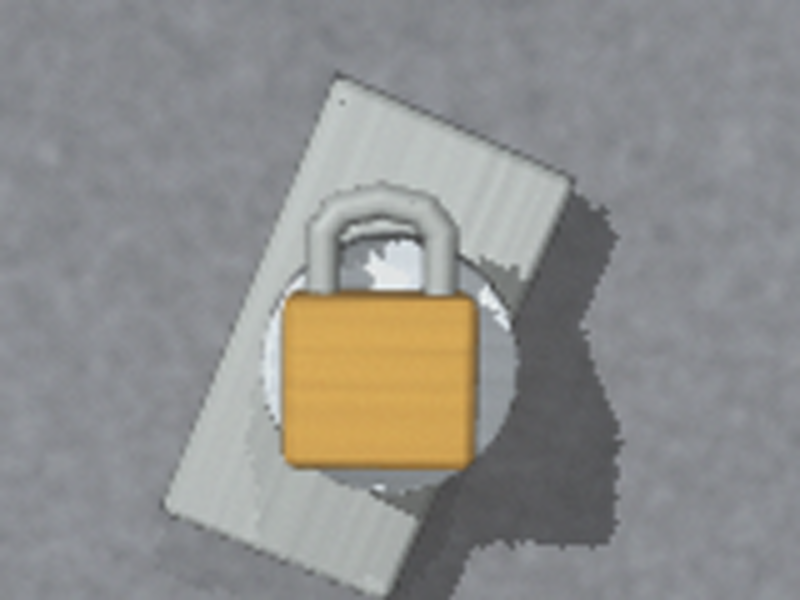

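The padlock is square to the jaws, with its body centred at about (380,380) in the crop. Descending.

```bash
python3 -m crank '[{"offset":[0.01,0.005,-0.01],"spin":0},{"offset":[0.022,0.009,-0.03],"spin":0},{"offset":[0.022,0.009,-0.06],"spin":0},{"offset":[0.022,0.009,-0.085],"spin":0},{"offset":[0.022,0.009,-0.1],"spin":0},{"offset":[0.022,0.009,-0.11],"spin":0},{"offset":[0.022,0.009,-0.115],"spin":0},{"offset":[0.022,0.009,-0.115],"spin":0}]' 0.75 25
python3 -m crank '[{"offset":[0,0,0],"spin":0},{"offset":[0,0,0],"spin":0},{"offset":[0,0,0],"spin":0},{"offset":[0,0,0],"spin":0},{"offset":[0,0,0],"spin":0},{"offset":[0,0,0],"spin":0},{"offset":[0,0,0],"spin":0},{"offset":[0,0,0],"spin":0}]' 0.35 25
```

```text
clock: 20.23
eef_pos: [474.5, -9.6, 34.3]
eef_rot: [3.141, -0.001, 0.381]
wrist_force: [-0.4, 0.5, -0.3]
finger_gap: 70.2
clock: 20.9
eef_pos: [474.8, -9.6, 34.7]
eef_rot: [3.141, -0.001, 0.381]
wrist_force: [-1.2, -1.0, 6.7]
finger_gap: 39.7
```

```bash
python3 -m crank '[{"offset":[0,0,0.005],"spin":0},{"offset":[0,0,0.015],"spin":0},{"offset":[0,0,0.035],"spin":0},{"offset":[0,0.005,0.06],"spin":0},{"offset":[0,0.02,0.09],"spin":0},{"offset":[0,0.05,0.11],"spin":0},{"offset":[0,0.08,0.11],"spin":0},{"offset":[-0.005,0.115,0.11],"spin":0}]'
python3 -m crank '[{"offset":[0,0.035,0],"spin":0},{"offset":[-0.005,0.07,0],"spin":0},{"offset":[-0.01,0.1,0],"spin":0},{"offset":[-0.02,0.14,0],"spin":0},{"offset":[-0.025,0.175,0],"spin":0},{"offset":[-0.03,0.21,0],"spin":0},{"offset":[-0.035,0.235,0],"spin":0},{"offset":[-0.038,0.244,0],"spin":0}]'
python3 - <<'E'
from h import *
p=shot("w11",None,1.5)
fit(p,"square_tray",[box(-57,57,-57,57)],0,8,(443,352,10),aspan=45,hide=("padlock_center",))
rect(p,"padlock_center",170)
E
```

```text
clock: 21.57
eef_pos: [470.6, 106.2, 146.8]
eef_rot: [3.14, -0.005, 0.38]
wrist_force: [0.8, -0.0, -1.6]
finger_gap: 39.4
clock: 22.23
eef_pos: [431.5, 353.0, 147.3]
eef_rot: [3.14, -0.005, 0.382]
wrist_force: [-0.2, 0.1, -1.6]
finger_gap: 40.3
clock 22.23 pos [431.5 353.  147.3] rot [ 3.14  -0.005  0.382] F [-0.2  0.1 -1.6] gap 40.3
square_tray fit [439.7 355.   12.3] IoU 0.943
padlock_center 0.86 px [225 171] [287 259] ctr 436.3 355.5 size 62.0 41.6 long axis deg 20.6
padlock_center 0.32 px [447  16] [500  60] ctr 584.8 279.5 size 32.2 14.4 long axis deg -36.3
```

View pics/w11.png

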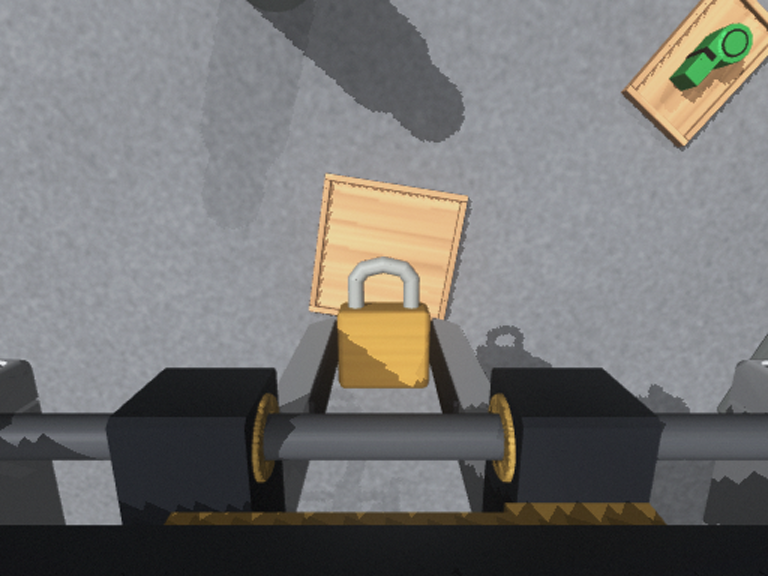

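```bash
python3 -m crank '[{"offset":[0.003,0,-0.02],"spin":-4},{"offset":[0.003,0,-0.045],"spin":-8},{"offset":[0.003,0,-0.07],"spin":-8},{"offset":[0.003,0,-0.095],"spin":-8},{"offset":[0.003,0,-0.12],"spin":-8},{"offset":[0.003,0,-0.14],"spin":-8},{"offset":[0.003,0,-0.152],"spin":-8},{"offset":[0.003,0,-0.153],"spin":-8}]'
python3 -m crank '[{"offset":[0,0,-0.001],"spin":0},{"offset":[0,0,-0.002],"spin":0},{"offset":[0,0,-0.003],"spin":0},{"offset":[0,0,-0.004],"spin":0},{"offset":[0,0,-0.004],"spin":0},{"offset":[0,0,-0.004],"spin":0},{"offset":[0,0,-0.004],"spin":0},{"offset":[0,0,-0.004],"spin":0}]'
```

```text
clock: 23.1
eef_pos: [435.3, 347.5, -7.8]
eef_rot: [3.138, -0.001, 0.238]
wrist_force: [-0.6, 0.6, -1.4]
finger_gap: 39.7
clock: 23.77
eef_pos: [435.6, 347.7, -11.3]
eef_rot: [3.139, -0.002, 0.238]
wrist_force: [-0.7, -1.0, 3.4]
finger_gap: 39.8
```

```bash
python3 -m crank '[{"offset":[0,0,-0.0005],"spin":0},{"offset":[0,0,-0.001],"spin":0},{"offset":[0,0,-0.001],"spin":0},{"offset":[0,0,-0.001],"spin":0},{"offset":[0,0,-0.001],"spin":0},{"offset":[0,0,-0.001],"spin":0},{"offset":[0,0,-0.001],"spin":0},{"offset":[0,0,-0.001],"spin":0}]'
python3 -m crank '[{"offset":[0,0,0],"spin":0},{"offset":[0,0,0],"spin":0},{"offset":[0,0,0],"spin":0},{"offset":[0,0,0],"spin":0},{"offset":[0,0,0.003],"spin":0},{"offset":[0,0,0.008],"spin":0},{"offset":[0,0,0.015],"spin":0},{"offset":[0,0,0.03],"spin":0}]' 0.6
python3 -m crank '[{"offset":[0,0,0.03],"spin":0},{"offset":[0,0,0.06],"spin":0},{"offset":[0,-0.03,0.09],"spin":0},{"offset":[0,-0.06,0.12],"spin":0},{"offset":[0,-0.09,0.14],"spin":0},{"offset":[0,-0.12,0.15],"spin":0},{"offset":[0,-0.16,0.15],"spin":0},{"offset":[0,-0.2,0.15],"spin":0}]' 1
python3 - <<'E'
from h import *
p=shot("w12",None,1.5)
fit(p,"square_tray",[box(-57,57,-57,57)],0,8,(443,352,10),aspan=45,hide=("padlock_center",))
rect(p,"padlock_center",18)
E
```

```text
clock: 24.43
eef_pos: [435.6, 347.7, -11.3]
eef_rot: [3.139, -0.002, 0.239]
wrist_force: [-4.5, -3.7, 13.2]
finger_gap: 39.6
clock: 25.1
eef_pos: [435.0, 347.3, 18.4]
eef_rot: [3.138, -0.0, 0.239]
wrist_force: [-0.2, 0.5, 0.1]
finger_gap: 56.6
clock: 25.77
eef_pos: [434.9, 146.0, 169.8]
eef_rot: [3.138, -0.003, 0.24]
wrist_force: [1.1, 0.0, 0.3]
finger_gap: 94.0
clock 25.77 pos [434.9 146.  169.8] rot [ 3.138e+00 -3.000e-03  2.400e-01] F [1.1 0.  0.3] gap 94.0
square_tray fit [440.6 355.3  12.9] IoU 0.977
padlock_center 0.59 px [ 77 106] [117 152] ctr 443.7 348.4 size 55.1 46.1 long axis deg 13.8
```

```bash
python3 -m crank '[{"offset":[0,-0.03,0],"spin":0},{"offset":[0,-0.06,0],"spin":0},{"offset":[0.005,-0.1,0],"spin":0},{"offset":[0.01,-0.13,-0.01],"spin":0},{"offset":[0.01,-0.15,-0.02],"spin":0},{"offset":[0.01,-0.158,-0.02],"spin":0},{"offset":[0.01,-0.158,-0.02],"spin":0},{"offset":[0.01,-0.158,-0.02],"spin":0}]' 1
python3 - <<'E'
from h import *
p=shot("w13",(130,60,350,225),3.6)
fit(p,"round_tin_center",[disc(28)],25,50,(475,-15,0),aspan=1)
fit(p,"oblong_tin_center",[box(-55,55,-30,30)],0,25,(473,-8,0),hide=("round_tin_center",))
E
```

```text
clock: 26.63
eef_pos: [445.6, -10.2, 149.7]
eef_rot: [3.138, -0.002, 0.237]
wrist_force: [0.0, 1.4, 0.3]
finger_gap: 94.2
clock 26.63 pos [445.6 -10.2 149.7] rot [ 3.138e+00 -2.000e-03  2.370e-01] F [0.  1.4 0.3] gap 94.2
round_tin_center fit [474.5 -12.5   0.9] IoU 0.964
oblong_tin_center fit [472.5  -7.2  -1.4] IoU 0.942
```

View pics/w13.png

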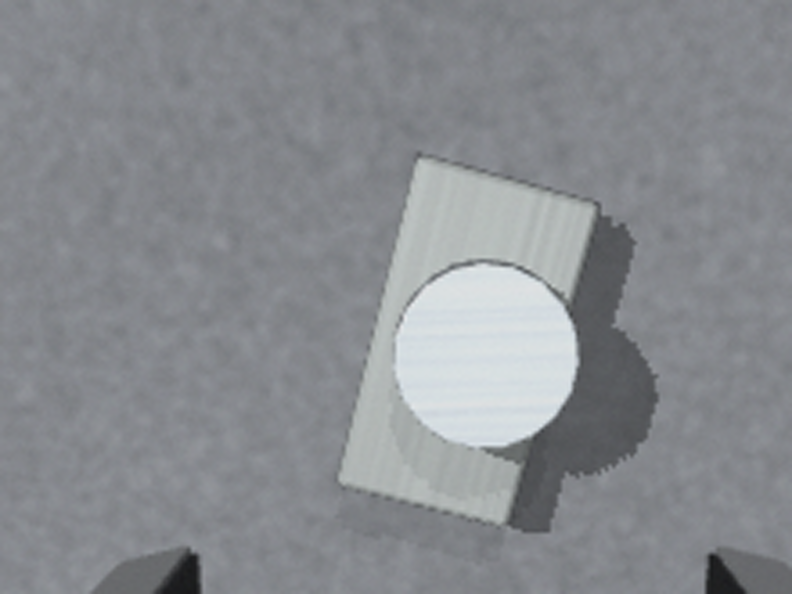

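The round tin is centred at (487,353) in the crop, on the oblong tin, and the fit agrees with the picture. Grasping it.

```bash
python3 -m crank '[{"offset":[0.015,-0.001,-0.01],"spin":0},{"offset":[0.029,-0.002,-0.035],"spin":0},{"offset":[0.029,-0.002,-0.065],"spin":0},{"offset":[0.029,-0.002,-0.095],"spin":0},{"offset":[0.029,-0.002,-0.115],"spin":0},{"offset":[0.029,-0.002,-0.13],"spin":0},{"offset":[0.029,-0.002,-0.137],"spin":0},{"offset":[0.029,-0.002,-0.137],"spin":0}]' 1 20
python3 -m crank '[{"offset":[0,0,0],"spin":0},{"offset":[0,0,0],"spin":0},{"offset":[0,0,0],"spin":0},{"offset":[0,0,0],"spin":0},{"offset":[0,0,0],"spin":0},{"offset":[0,0,0],"spin":0},{"offset":[0,0,0],"spin":0},{"offset":[0,0,0],"spin":0}]' 0.52 20
python3 -c "
from cell import manip;s=manip.read_state();print(s['finger_gap'],s['eef_pos'])"
```

```text
clock: 27.5
eef_pos: [473.9, -11.6, 11.6]
eef_rot: [3.139, -0.0, 0.239]
wrist_force: [1.2, 0.5, -0.1]
finger_gap: 93.8
clock: 28.17
eef_pos: [474.1, -11.6, 12.0]
eef_rot: [3.138, -0.001, 0.239]
wrist_force: [-0.2, -0.8, 4.8]
finger_gap: 55.7
55.66575235797536 [474.14069019 -11.62304136  11.97014859]
```

```bash
python3 -m crank '[{"offset":[0,0,0.005],"spin":0},{"offset":[0,0,0.015],"spin":0},{"offset":[0,0,0.035],"spin":0},{"offset":[0.003,-0.005,0.06],"spin":0},{"offset":[0.015,-0.02,0.08],"spin":0},{"offset":[0.035,-0.04,0.1],"spin":0},{"offset":[0.055,-0.06,0.11],"spin":0},{"offset":[0.075,-0.08,0.11],"spin":0}]'
python3 -m crank '[{"offset":[0.02,-0.02,0],"spin":0},{"offset":[0.04,-0.04,0],"spin":0},{"offset":[0.06,-0.065,0],"spin":0},{"offset":[0.075,-0.085,0],"spin":0},{"offset":[0.085,-0.1,0],"spin":0},{"offset":[0.091,-0.108,0],"spin":0},{"offset":[0.091,-0.108,0],"spin":0},{"offset":[0.091,-0.108,0],"spin":0}]'
python3 - <<'E'
from h import *
p=shot("w14",None,1.5)
fit(p,"round_dish",[disc(47)],0,8,(640,-200,0),aspan=1,hide=("round_tin_center",))
fit(p,"round_tin_center",[disc(28)],135,160,(640,-200,0),aspan=1)
E
```

```text
clock: 28.83
eef_pos: [551.0, -92.8, 125.7]
eef_rot: [3.136, -0.005, 0.239]
wrist_force: [0.2, 1.2, -1.0]
finger_gap: 55.8
clock: 29.5
eef_pos: [641.7, -200.7, 125.9]
eef_rot: [3.137, -0.005, 0.239]
wrist_force: [-0.6, -1.5, -0.8]
finger_gap: 55.5
clock 29.5 pos [ 641.7 -200.7  125.9] rot [ 3.137 -0.005  0.239] F [-0.6 -1.5 -0.8] gap 55.5
round_dish fit [ 6.401e+02 -1.972e+02  4.000e-01] IoU 0.97
round_tin_center fit [ 6.401e+02 -2.001e+02  1.000e-01] IoU 0.982
```

View pics/w14.png

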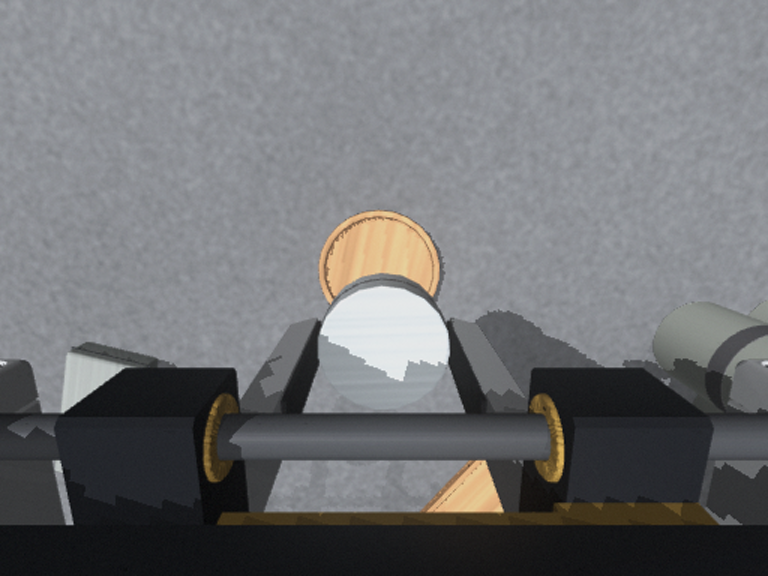

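The tin is held level just above the dish. Lowering with a 3 mm correction in y.

```bash
python3 -m crank '[{"offset":[0,0.003,-0.02],"spin":0},{"offset":[0,0.003,-0.045],"spin":0},{"offset":[0,0.003,-0.07],"spin":0},{"offset":[0,0.003,-0.095],"spin":0},{"offset":[0,0.003,-0.115],"spin":0},{"offset":[0,0.003,-0.125],"spin":0},{"offset":[0,0.003,-0.128],"spin":0},{"offset":[0,0.003,-0.128],"spin":0}]'
python3 -m crank '[{"offset":[0,0,-0.001],"spin":0},{"offset":[0,0,-0.002],"spin":0},{"offset":[0,0,-0.003],"spin":0},{"offset":[0,0,-0.005],"spin":0},{"offset":[0,0,-0.005],"spin":0},{"offset":[0,0,-0.005],"spin":0},{"offset":[0,0,-0.005],"spin":0},{"offset":[0,0,-0.005],"spin":0}]'
```

```text
clock: 30.37
eef_pos: [641.8, -196.8, -1.6]
eef_rot: [3.136, -0.005, 0.24]
wrist_force: [0.2, -1.2, -0.7]
finger_gap: 55.5
clock: 31.03
eef_pos: [641.8, -196.8, -6.5]
eef_rot: [3.136, -0.005, 0.24]
wrist_force: [-0.2, -0.6, -0.6]
finger_gap: 55.9
```

```bash
python3 -m crank '[{"offset":[-0.001,0,-0.0005],"spin":0},{"offset":[-0.001,0,-0.001],"spin":0},{"offset":[-0.001,0,-0.0015],"spin":0},{"offset":[-0.001,0,-0.002],"spin":0},{"offset":[-0.001,0,-0.002],"spin":0},{"offset":[-0.001,0,-0.002],"spin":0},{"offset":[-0.001,0,-0.002],"spin":0},{"offset":[-0.001,0,-0.002],"spin":0}]'
python3 -m crank '[{"offset":[0,0,-0.0005],"spin":0},{"offset":[0,0,-0.001],"spin":0},{"offset":[0,0,-0.001],"spin":0},{"offset":[0,0,-0.001],"spin":0},{"offset":[0,0,-0.001],"spin":0},{"offset":[0,0,-0.001],"spin":0},{"offset":[0,0,-0.001],"spin":0},{"offset":[0,0,-0.001],"spin":0}]'
```

```text
clock: 31.7
eef_pos: [640.8, -196.8, -8.4]
eef_rot: [3.136, -0.005, 0.24]
wrist_force: [-0.4, 0.1, -1.6]
finger_gap: 55.6
clock: 32.37
eef_pos: [641.0, -196.8, -8.9]
eef_rot: [3.136, -0.006, 0.24]
wrist_force: [-2.2, -0.0, 5.8]
finger_gap: 55.5
```

```bash
python3 -m crank '[{"offset":[0,0,0],"spin":0},{"offset":[0,0,0],"spin":0},{"offset":[0,0,0],"spin":0},{"offset":[0,0,0],"spin":0},{"offset":[0,0,0.003],"spin":0},{"offset":[0,0,0.008],"spin":0},{"offset":[0,0,0.015],"spin":0},{"offset":[0,0,0.035],"spin":0}]' 0.64
python3 -m crank '[{"offset":[0,0,0.03],"spin":0},{"offset":[0,0,0.06],"spin":0},{"offset":[-0.02,0.02,0.09],"spin":-3},{"offset":[-0.05,0.04,0.12],"spin":-6},{"offset":[-0.08,0.065,0.13],"spin":-9},{"offset":[-0.11,0.09,0.13],"spin":-12},{"offset":[-0.14,0.12,0.13],"spin":-15},{"offset":[-0.16,0.14,0.13],"spin":-15}]' 1
python3 - <<'E'
from h import *
p=shot("w15",None,1.5)
fit(p,"round_dish",[disc(47)],0,8,(640,-200,0),aspan=1,hide=("round_tin_center",))
fit(p,"round_tin_center",[disc(28)],4,29,(640,-200,0),aspan=1)
E
python3 -m crank '[{"offset":[-0.02,0.02,0],"spin":0},{"offset":[-0.03,0.04,-0.005],"spin":0},{"offset":[-0.04,0.048,-0.01],"spin":0},{"offset":[-0.04,0.048,-0.01],"spin":0},{"offset":[-0.04,0.048,-0.01],"spin":0},{"offset":[-0.04,0.048,-0.01],"spin":0},{"offset":[-0.04,0.048,-0.01],"spin":0},{"offset":[-0.04,0.048,-0.01],"spin":0}]'
python3 - <<'E'
from h import *
p=shot("w16",None,1.5)
fit(p,"oblong_tin_center",[box(-55,55,-30,30)],0,25,(473,-8,0))
E
```

```text
clock: 33.03
eef_pos: [639.8, -196.4, 24.6]
eef_rot: [3.138, -0.003, 0.24]
wrist_force: [-0.4, 0.5, -0.3]
finger_gap: 60.0
clock: 33.7
eef_pos: [477.7, -54.9, 155.6]
eef_rot: [3.138, -0.004, -0.025]
wrist_force: [-0.0, -0.3, 0.7]
finger_gap: 94.1
clock 33.7 pos [477.7 -54.9 155.6] rot [ 3.138 -0.004 -0.025] F [-0.  -0.3  0.7] gap 94.1
round_dish fit [ 6.410e+02 -1.975e+02 -4.000e-01] IoU 0.962
round_tin_center fit [ 640.4 -196.5    0.7] IoU 0.974
clock: 34.57
eef_pos: [440.8, -8.9, 145.9]
eef_rot: [3.137, -0.005, -0.021]
wrist_force: [0.8, -0.2, -0.3]
finger_gap: 93.9
clock 34.57 pos [440.8  -8.9 145.9] rot [ 3.137 -0.005 -0.021] F [ 0.8 -0.2 -0.3] gap 93.9
oblong_tin_center fit [472.2  -7.2  -1.2] IoU 0.977
```

```bash
python3 -m crank '[{"offset":[0.015,0.001,-0.02],"spin":0},{"offset":[0.0315,0.0015,-0.05],"spin":0},{"offset":[0.0315,0.0015,-0.08],"spin":0},{"offset":[0.0315,0.0015,-0.11],"spin":0},{"offset":[0.0315,0.0015,-0.135],"spin":0},{"offset":[0.0315,0.0015,-0.15],"spin":0},{"offset":[0.0315,0.0015,-0.158],"spin":0},{"offset":[0.0315,0.0015,-0.158],"spin":0}]' 1 30
python3 -m crank '[{"offset":[0,0,0],"spin":0},{"offset":[0,0,0],"spin":0},{"offset":[0,0,0],"spin":0},{"offset":[0,0,0],"spin":0},{"offset":[0,0,0],"spin":0},{"offset":[0,0,0],"spin":0},{"offset":[0,0,0],"spin":0},{"offset":[0,0,0],"spin":0}]' 0.57 30
python3 -c "
from cell import manip;s=manip.read_state();print(s['finger_gap'],s['eef_pos'])"
```

```text
clock: 35.33
eef_pos: [471.3, -7.2, -13.5]
eef_rot: [3.138, -0.002, -0.021]
wrist_force: [-0.3, 0.2, 0.7]
finger_gap: 94.2
clock: 36.0
eef_pos: [471.6, -7.3, -13.0]
eef_rot: [3.138, -0.003, -0.021]
wrist_force: [-0.7, -0.3, 6.9]
finger_gap: 59.9
59.897018483656105 [471.59152252  -7.26696471 -13.02301639]
```

```bash
python3 -m crank '[{"offset":[0,0,0.005],"spin":0},{"offset":[0,0,0.015],"spin":0},{"offset":[0,0,0.035],"spin":0},{"offset":[0,-0.005,0.06],"spin":-3},{"offset":[0,-0.02,0.09],"spin":-7},{"offset":[0,-0.05,0.12],"spin":-11},{"offset":[0,-0.08,0.13],"spin":-15},{"offset":[-0.005,-0.11,0.13],"spin":-18}]'
python3 -m crank '[{"offset":[0,-0.035,0],"spin":-3},{"offset":[-0.005,-0.07,0],"spin":-6},{"offset":[-0.01,-0.105,0],"spin":-8},{"offset":[-0.015,-0.14,0],"spin":-8},{"offset":[-0.02,-0.17,0],"spin":-8},{"offset":[-0.025,-0.2,0],"spin":-8},{"offset":[-0.025,-0.22,0],"spin":-8},{"offset":[-0.025,-0.226,0],"spin":-8}]'
python3 - <<'E'
from h import *
p=shot("w17",None,1.5)
fit(p,"oblong_tray",[box(-74,74,-49,49)],0,8,(443,-343,-27),aspan=25,hide=("oblong_tin_center",))
z=p["W"][2,3]
b=manip.read_state()["eef_pos"][2]+13
fit(p,"oblong_tin_center",[box(-55,55,-30,30)],b,b+25,(443,-343,-26),aspan=20)
E
```

```text
clock: 36.67
eef_pos: [468.1, -118.8, 121.0]
eef_rot: [3.138, -0.009, -0.338]
wrist_force: [0.3, 0.1, -1.9]
finger_gap: 59.8
clock: 37.33
eef_pos: [442.4, -347.4, 121.6]
eef_rot: [3.137, -0.01, -0.48]
wrist_force: [-0.1, 1.2, -0.6]
finger_gap: 60.0
clock 37.33 pos [ 442.4 -347.4  121.6] rot [ 3.137 -0.01  -0.48 ] F [-0.1  1.2 -0.6] gap 60.0
oblong_tray fit [ 443.4 -345.5  -25.4] IoU 0.969
oblong_tin_center fit [ 465.3 -358.5  -27.7] IoU 0.817
```

View pics/w17.png

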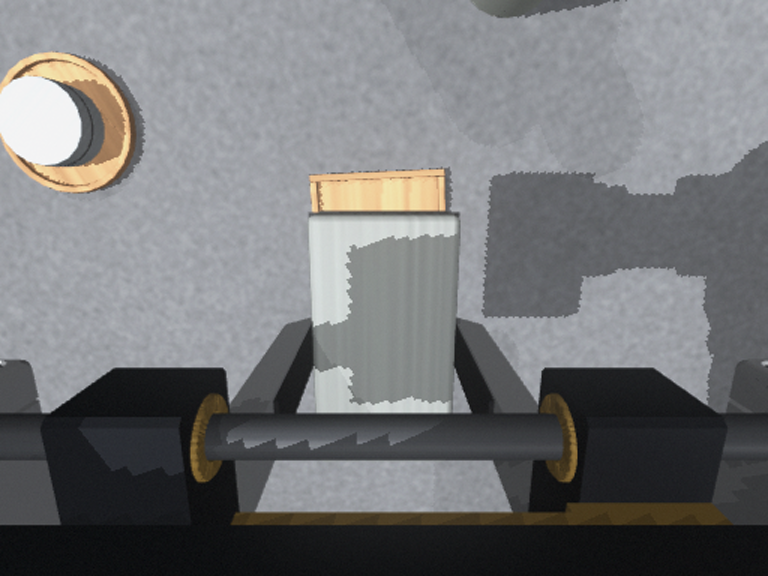

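The tin is over the oblong tray, and the tray's far edge shows at (380,175). The tray fit is (443.4, -345.5, -25°). Lowering.

```bash
python3 -m crank '[{"offset":[0,0.001,-0.015],"spin":1},{"offset":[0,0.001,-0.035],"spin":2},{"offset":[0,0.001,-0.06],"spin":2},{"offset":[0,0.001,-0.085],"spin":2},{"offset":[0,0.001,-0.105],"spin":2},{"offset":[0,0.001,-0.118],"spin":2},{"offset":[0,0.001,-0.123],"spin":2},{"offset":[0,0.001,-0.123],"spin":2}]'
python3 -m crank '[{"offset":[0,0,-0.001],"spin":0},{"offset":[0,0,-0.002],"spin":0},{"offset":[0,0,-0.003],"spin":0},{"offset":[0,0,-0.004],"spin":0},{"offset":[0,0,-0.005],"spin":0},{"offset":[0,0,-0.005],"spin":0},{"offset":[0,0,-0.005],"spin":0},{"offset":[0,0,-0.005],"spin":0}]'
```

```text
clock: 38.2
eef_pos: [443.2, -341.5, -2.4]
eef_rot: [3.139, -0.007, -0.441]
wrist_force: [0.2, -0.2, -1.4]
finger_gap: 60.0
clock: 38.87
eef_pos: [443.2, -341.6, -7.3]
eef_rot: [3.138, -0.007, -0.441]
wrist_force: [0.6, 0.4, -0.1]
finger_gap: 59.6
```

```bash
python3 -m crank '[{"offset":[0,-0.002,0],"spin":0},{"offset":[0,-0.003,0],"spin":0},{"offset":[0,-0.003,-0.0005],"spin":0},{"offset":[0,-0.003,-0.001],"spin":0},{"offset":[0,-0.003,-0.0015],"spin":0},{"offset":[0,-0.003,-0.0015],"spin":0},{"offset":[0,-0.003,-0.0015],"spin":0},{"offset":[0,-0.003,-0.0015],"spin":0}]'
python3 -m crank '[{"offset":[0,0,-0.0005],"spin":0},{"offset":[0,0,-0.001],"spin":0},{"offset":[0,0,-0.001],"spin":0},{"offset":[0,0,-0.001],"spin":0},{"offset":[0,0,-0.001],"spin":0},{"offset":[0,0,-0.001],"spin":0},{"offset":[0,0,-0.001],"spin":0},{"offset":[0,0,-0.001],"spin":0}]'
```

```text
clock: 39.53
eef_pos: [443.2, -344.6, -8.8]
eef_rot: [3.138, -0.007, -0.441]
wrist_force: [0.2, -0.2, -0.4]
finger_gap: 59.7
clock: 40.2
eef_pos: [443.2, -344.6, -9.0]
eef_rot: [3.138, -0.007, -0.441]
wrist_force: [-4.2, 2.8, 9.8]
finger_gap: 59.6
```

```bash
python3 -m crank '[{"offset":[0,0,0],"spin":0},{"offset":[0,0,0],"spin":0},{"offset":[0,0,0],"spin":0},{"offset":[0,0,0],"spin":0},{"offset":[0,0,0.003],"spin":0},{"offset":[0,0,0.008],"spin":0},{"offset":[0,0,0.02],"spin":0},{"offset":[0,0,0.04],"spin":0}]' 0.68
python3 -m crank '[{"offset":[0,0.005,0.04],"spin":0},{"offset":[-0.003,0.03,0.08],"spin":3},{"offset":[-0.005,0.06,0.12],"spin":7},{"offset":[-0.01,0.1,0.16],"spin":11},{"offset":[-0.015,0.13,0.19],"spin":16},{"offset":[-0.02,0.16,0.22],"spin":22},{"offset":[-0.025,0.19,0.25],"spin":28},{"offset":[-0.03,0.22,0.27],"spin":34}]' 1
python3 -m crank '[{"offset":[0,0.02,0],"spin":2},{"offset":[0,0.04,0.01],"spin":4},{"offset":[0,0.06,0.02],"spin":4},{"offset":[0,0.08,0.02],"spin":4},{"offset":[0,0.1,0.02],"spin":4},{"offset":[0,0.1,0.02],"spin":4},{"offset":[0,0.1,0.02],"spin":4},{"offset":[0,0.1,0.02],"spin":4}]' 1
python3 - <<'E'
from h import *
p=shot("w18",None,1.5)
fit(p,"oblong_tray",[box(-74,74,-49,49)],0,8,(443,-343,-27),aspan=25,hide=("oblong_tin_center",))
fit(p,"oblong_tin_center",[box(-55,55,-30,30)],4,29,(443,-343,-26),aspan=20)
fit(p,"round_tin_center",[disc(28)],4,29,(640,-197,0),aspan=1)
fit(p,"whistle_center",WH,4,22,(672,186,-18),aspan=20)
rect(p,"padlock_center",18)
for c in("scene","top"):
    q=manip.camera(c)
    for n in("bottle","tubes"):print(c,n,[np.round(a["location"],0).tolist() for a in manip.search_frame(q,n)[:1]])
    if c=="scene":cv2.imwrite("pics/s2.png",cv2.resize(cv2.cvtColor(q["pixels"],4),None,fx=1.5,fy=1.5))
E
```

```text
clock: 40.87
eef_pos: [442.6, -344.1, 30.9]
eef_rot: [3.139, -0.005, -0.441]
wrist_force: [0.4, -0.2, -0.3]
finger_gap: 63.9
clock: 41.53
eef_pos: [415.2, -143.2, 287.3]
eef_rot: [3.138, -0.007, 0.157]
wrist_force: [0.3, 0.8, 0.4]
finger_gap: 94.1
clock: 42.2
eef_pos: [415.0, -43.6, 307.8]
eef_rot: [3.137, -0.007, 0.227]
wrist_force: [0.1, -1.0, 0.1]
finger_gap: 94.1
clock 42.2 pos [415.  -43.6 307.8] rot [ 3.137 -0.007  0.227] F [ 0.1 -1.   0.1] gap 94.1
oblong_tray fit [ 443.3 -345.7  -25. ] IoU 0.944
oblong_tin_center fit [ 442.3 -343.8  -25.1] IoU 0.964
round_tin_center fit [ 6.394e+02 -1.959e+02 -5.000e-01] IoU 0.943Traceback (most recent call last):
  File "<stdin>", line 6, in <module>
  File "h.py", line 32, in fit
    M=manip.masks_of(p,name)[idx]["mask"]
      ~~~~~~~~~~~~~~~~~~~~~~^^^^^
IndexError: list index out of range
```

View pics/w18.png

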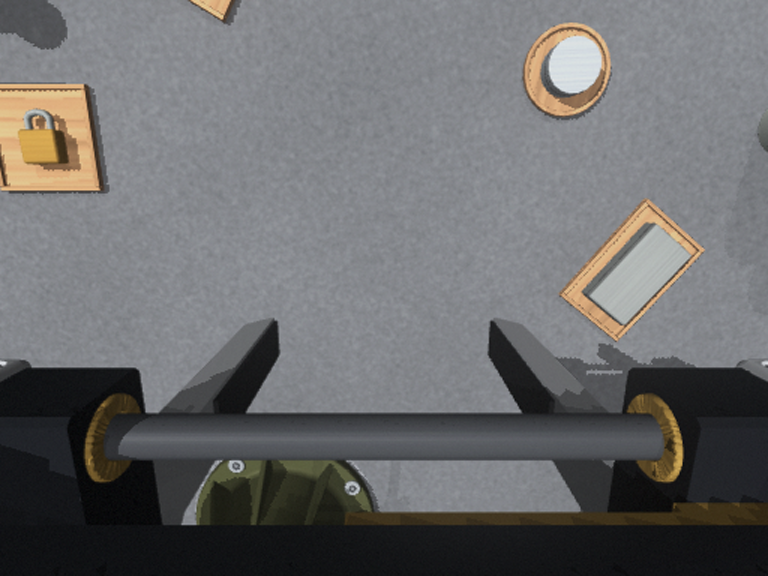

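Padlock (42,140), round tin (575,65) and oblong tin (640,272) are each inside their trays. The whistle is just out of view, so I'll take a last scene check.

Run:
```python
from h import *
for c in("scene","top"):
    q=manip.camera(c)
    for n in("bottle","tubes","whistle_center"):print(c,n,[np.round(a["location"],0).tolist() for a in manip.search_frame(q,n)[:1]])
    if c=="scene":cv2.imwrite("pics/s2.png",cv2.resize(cv2.cvtColor(q["pixels"],4),None,fx=1.5,fy=1.5))
```

```text
scene bottle []
scene tubes [[670.0, -528.0, 113.0]]
scene whistle_center [[670.0, 191.0, 22.0]]
top bottle [[601.0, 487.0, 138.0]]
top tubes [[634.0, -497.0, 144.0]]
top whistle_center []
```

View pics/s2.png

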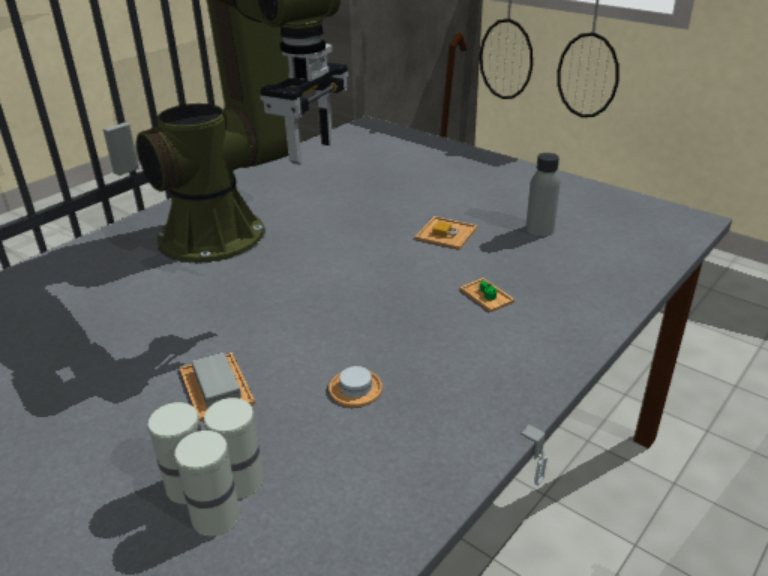

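All four things are in their trays. The bottle (543,195) and tubes (205,465) are standing, and the arm is clear.

```bash
python3 -c "
from cell import manip;print(manip.sign_off())"
```

```text
the job is handed in; nothing more can be done
None
```

The pile was taken apart from the top in order. The whistle is in the narrow tray, the padlock in the square tray, the round tin in the round dish and the oblong tin in the oblong tray. Each was lowered to light contact (about 4 to 13 N) before release. The job was handed in at about 42 s.

**Last checks:** The final wrist picture showed the padlock and both tins flat and inside their rims. Fits put the round tin about 2 mm or less from its dish centre and the oblong tin about 2 mm from its tray centre, with yaw matched. The whistle was just out of that picture. The closer look after setting it down and the final scene picture both show it in its tray. The bottle and tubes read within about 2 mm of where they started.

**What disagreed:**
- **Fingertip height:** the fingertips sit about 19 mm above the reported TCP. Because of this, the first two whistle grips closed on air just above it. A fit afterwards showed the whistle had not moved, and I corrected every later grip for the offset.
- **Missed detections:** in the last check the networks did not find the bottle in the scene picture or the whistle in the top picture. I confirmed the bottle by eye and with the top camera, and the whistle by eye and with the scene camera.

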